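# Set the spacers beside the tooling slab and hold it down flush

### The job

Bed the sprung stone tooling slab: stand the two upright wooden spacer blocks, one each, in the two gaps between slab and wooden stop blocks that are wide enough for them, each right down on the base board beside its thin stop block and let go, leaving the two narrow gaps empty. Then press the slab straight down with your fingertips until its top is flush with the tops of the stop blocks, and finish while still holding it pressed down, since it springs up when let go. Leave the other things on the table where they are.

Things in the scene. Friction and masses are not known exactly. Their poses are not given: they have to be found in the camera images.
- bed: dark wooden base board of the slab bed, 200 x 130 x 10 mm (x, y, z), fixed to the table. Origin: centre of its underside, on the table (z = 0); x runs away from the robot (yaw within 0.25 rad). It carries the slab in its middle and the four stop blocks; its top is 10 mm above the table
- slab_top (a point): centre of the top face of the pale stone slab, 90 x 110 x 14 mm (x, y, z in the bed's axes), which lies over the middle of the bed on a springy underlay. At rest its top is 40 mm above the table, 6 mm proud of the stops; pressed fully down it is at 34 mm, level with the stops' tops. It can move only straight up and down
- slab (a joint): how far the slab is pressed down, m: 0 at rest (6 mm proud), 0.006 fully down and flush (solid stop). It takes about 3 N to start moving and about 9 N to keep it fully down; it springs up again when let go
- thin_stop_1: wooden stop block 20 mm thick (its x), 45 mm long (its y), 24 mm high, fixed on the base board, top 34 mm above the table. Origin: centre of its underside, axes as the bed's. The four stops swap places between starts (centres at x +-78, y +-30 mm in the bed's frame). The gap between its inner face and the slab is 23 mm wide, 24 mm deep: wide enough. Its middle lies 21.5 mm from the stop's centre, along x towards the slab
- thin_stop_2: wooden stop block 20 mm thick (its x), 45 mm long (its y), 24 mm high, fixed on the base board, top 34 mm above the table. Origin: centre of its underside, axes as the bed's. The four stops swap places between starts (centres at x +-78, y +-30 mm in the bed's frame). The gap between its inner face and the slab is 23 mm wide, 24 mm deep: wide enough. Its middle lies 21.5 mm from the stop's centre, along x towards the slab
- thick_stop_1: wooden stop block 40 mm thick (its x), 45 mm long (its y), 24 mm high, fixed on the base board, top 34 mm above the table. Origin: centre of its underside, axes as the bed's. The four stops swap places between starts (centres at x +-78, y +-30 mm in the bed's frame). The gap between its inner face and the slab is only 13 mm wide: too narrow for a spacer, leave it empty
- thick_stop_2: wooden stop block 40 mm thick (its x), 45 mm long (its y), 24 mm high, fixed on the base board, top 34 mm above the table. Origin: centre of its underside, axes as the bed's. The four stops swap places between starts (centres at x +-78, y +-30 mm in the bed's frame). The gap between its inner face and the slab is only 13 mm wide: too narrow for a spacer, leave it empty
- spacer_1: loose upright light wooden spacer block with fine grooves near its top, 18 mm thick (its x), 36 mm wide (its y), 68 mm high, about 50 g, standing on the table left of the bed, yaw within 0.5 rad. Origin: centre of its underside. Seated on the bed's base board its top is 78 mm above the table. The two spacers are alike
- spacer_2: loose upright light wooden spacer block with fine grooves near its top, 18 mm thick (its x), 36 mm wide (its y), 68 mm high, about 50 g, standing on the table left of the bed, yaw within 0.5 rad. Origin: centre of its underside. Seated on the bed's base board its top is 78 mm above the table. The two spacers are alike
- wax_puck: bystander: round yellow wax puck, 48 mm across, 16 mm high; origin at the centre of its underside
- snap_pot: bystander: round white lidded pot, 69 mm across, 31 mm high; origin at the centre of its underside
- tape_measure: bystander: teal tape measure, 64 x 80 x 25 mm; origin at the centre of its underside
- dye_bottle: bystander: brown bottle with black cap, 38 mm across, 95 mm high; origin at the centre of its underside
There are look-alikes about, which are no part of the job. What is shaped like the spacer_1 but blue or pink is not meant.

How it is judged:
On the way, in this order (a step that is already met when the one before it is completed fails the run):
1. one spacer stands in a wide gap, down on the base board, let go (((z of spacer_1 in the frame of bed between 0.007 and 0.0135 m and horizontal distance between spacer_1 and thin_stop_1 below 0.031 m and horizontal distance between spacer_1 and slab_top below 0.08 m and angle between spacer_1's own z axis and vertical below 0.12 rad and contact force between each of the arm, the fingers and spacer_1 below 0.3 N) or (z of spacer_1 in the frame of bed between 0.007 and 0.0135 m and horizontal distance between spacer_1 and thin_stop_2 below 0.031 m and horizontal distance between spacer_1 and slab_top below 0.08 m and angle between spacer_1's own z axis and vertical below 0.12 rad and contact force between each of the arm, the fingers and spacer_1 below 0.3 N) or (z of spacer_2 in the frame of bed between 0.007 and 0.0135 m and horizontal distance between spacer_2 and thin_stop_1 below 0.031 m and horizontal distance between spacer_2 and slab_top below 0.08 m and angle between spacer_2's own z axis and vertical below 0.12 rad and contact force between each of the arm, the fingers and spacer_2 below 0.3 N) or (z of spacer_2 in the frame of bed between 0.007 and 0.0135 m and horizontal distance between spacer_2 and thin_stop_2 below 0.031 m and horizontal distance between spacer_2 and slab_top below 0.08 m and angle between spacer_2's own z axis and vertical below 0.12 rad and contact force between each of the arm, the fingers and spacer_2 below 0.3 N))), for 0.2 s.
2. both spacers stand in the two wide gaps, one each, let go ((((z of spacer_1 in the frame of bed between 0.007 and 0.0135 m and horizontal distance between spacer_1 and thin_stop_1 below 0.031 m and horizontal distance between spacer_1 and slab_top below 0.08 m and angle between spacer_1's own z axis and vertical below 0.12 rad and contact force between each of the arm, the fingers and spacer_1 below 0.3 N) and (z of spacer_2 in the frame of bed between 0.007 and 0.0135 m and horizontal distance between spacer_2 and thin_stop_2 below 0.031 m and horizontal distance between spacer_2 and slab_top below 0.08 m and angle between spacer_2's own z axis and vertical below 0.12 rad and contact force between each of the arm, the fingers and spacer_2 below 0.3 N)) or ((z of spacer_1 in the frame of bed between 0.007 and 0.0135 m and horizontal distance between spacer_1 and thin_stop_2 below 0.031 m and horizontal distance between spacer_1 and slab_top below 0.08 m and angle between spacer_1's own z axis and vertical below 0.12 rad and contact force between each of the arm, the fingers and spacer_1 below 0.3 N) and (z of spacer_2 in the frame of bed between 0.007 and 0.0135 m and horizontal distance between spacer_2 and thin_stop_1 below 0.031 m and horizontal distance between spacer_2 and slab_top below 0.08 m and angle between spacer_2's own z axis and vertical below 0.12 rad and contact force between each of the arm, the fingers and spacer_2 below 0.3 N)))), for 0.2 s.
At the end, for the whole second after the job is handed in: Both spacers upright (0.12 rad) on the base board (3.5 mm), one in each wide gap (centre within 31 mm of its own thin stop, on the slab side), untouched by the robot; the fingers press the slab with over 3 N and hold it within 1.5 mm of flush ((((z of spacer_1 in the frame of bed between 0.007 and 0.0135 m and horizontal distance between spacer_1 and thin_stop_1 below 0.031 m and horizontal distance between spacer_1 and slab_top below 0.08 m and angle between spacer_1's own z axis and vertical below 0.12 rad and contact force between each of the arm, the fingers and spacer_1 below 0.3 N) and (z of spacer_2 in the frame of bed between 0.007 and 0.0135 m and horizontal distance between spacer_2 and thin_stop_2 below 0.031 m and horizontal distance between spacer_2 and slab_top below 0.08 m and angle between spacer_2's own z axis and vertical below 0.12 rad and contact force between each of the arm, the fingers and spacer_2 below 0.3 N)) or ((z of spacer_1 in the frame of bed between 0.007 and 0.0135 m and horizontal distance between spacer_1 and thin_stop_2 below 0.031 m and horizontal distance between spacer_1 and slab_top below 0.08 m and angle between spacer_1's own z axis and vertical below 0.12 rad and contact force between each of the arm, the fingers and spacer_1 below 0.3 N) and (z of spacer_2 in the frame of bed between 0.007 and 0.0135 m and horizontal distance between spacer_2 and thin_stop_1 below 0.031 m and horizontal distance between spacer_2 and slab_top below 0.08 m and angle between spacer_2's own z axis and vertical below 0.12 rad and contact force between each of the arm, the fingers and spacer_2 below 0.3 N))) and value of joint slab above 0.0045 m and contact force between the fingers and slab above 3 N); the arm keeps its last pose, push and grip.
It fails at once if the wax puck is displaced by more than 3 cm (distance of wax_puck from where it was at the start of the episode above 0.03 m).
It fails at once if the snap pot is displaced by more than 3 cm (distance of snap_pot from where it was at the start of the episode above 0.03 m).
It fails at once if the tape measure is displaced by more than 3 cm (distance of tape_measure from where it was at the start of the episode above 0.03 m).
It fails at once if the dye bottle is displaced by more than 3 cm (distance of dye_bottle from where it was at the start of the episode above 0.03 m).
It also fails if it takes over 58 s, if anything falls off the work surface, if the arm or the gripper's body presses on something with over 40 N, if the wrist force passes 120 N, or if a joint passes its speed limit or range.

### The arm

A 6-joint arm with a two-finger parallel gripper is mounted at the origin on a cart in front of the work surface, level with it; the furniture and walls round the work are solid. World frame = base frame: x ahead of the robot, y to its left, z up, the work surface at z = 0. Lengths are in m, angles in rad, forces in N, time in s.
With the tool pointing down it reaches from about 0.275 to 0.775 m from the base axis. Payload 14.6 kg.
Tool frame: the origin (TCP) lies at the very end of the fingers, on their centre line; the grasp point (between the pads) lies 19 mm behind it (env.grip_point_offset is the distance from the TCP to the grasp point, in m); z points along the fingers, y is the line along which they close (so a half turn about z gives the same grasp; the last joint's range is limited). The gripper opens to 85 mm and grips with 20 to 120 N. Pads are 22 mm wide; open, the fingers measure 114 mm over their backs; the gripper's body (76 mm by 85 mm) begins 54 mm behind the grasp point. The pads swing forward as they close: fully open they stand 13 mm farther back than shut.
Start: joints at [-1.358, 0.263, -0.048, 1.259, 0, 1.415], TCP at [0.189, -0.49, 0.231] pointing down, gripper open.
Joint ranges: [-2.65, 2.65], [-0.89, 1.7], [-1.18, 1.37], [-2.13, 2.11], [-1.35, 1.29], [-3.14, 3.14]. Speed limits (rad/s): [1.89, 1.89, 2.57, 2.79, 3.14, 3.14].

### API

Orientations are given as a unit quaternion [w, x, y, z].
In Python, from plant import env gives the robot as it stands.
- The arm moves only by the tool drive_tool, never from a script. Its argument "moves" is text: rows parted by semicolons, each of 6 numbers parted by spaces: the shift along the tool's x, y, z each as a share of 40 mm, from -1 to 1, then the turn, a rotation vector about the tool's x, y, z each as a share of 0.15 rad, from -1 to 1. In form: tx ty tz ax ay az; .... A call has 1 to 12 rows; each row shifts and turns the commanded pose from where the row before left it, along the tool's axes as they then stand; what a row does not reach is not made up. A row lasts 1/10 s, in which the tool goes at most 50 mm and 8.59 degrees, less where a joint would pass 70% of its speed; a pose out of reach is approached as far as the arm can. A call with a number of a shift or a turn outside -1 to 1 is refused whole. A call with a gripper value outside its range is refused whole. "jaw" is the opening, from 0 (shut) to 1 (fully open), set as the call begins (left out, the last holds). The fingers move at their own pace and stop on an object; "grip_force" is the grip in N (left out, the last holds). Time passes only in rows, so rows that do not move let the fingers close. It gives the time, the measured TCP pose, the force, the opening and the grip force at its end, in the units of the state.
- env.sense(): the state, without advancing time (a new reading comes with each control period).
- env.camera(name): name is "scene" or "side" or "wrist"; returns the picture (384x512x3 uint8, red, green, blue); there is no depth.
- env.get_calibration(name): a dict with "vfov" (degrees; the focal length in pixels is half the picture's height over the tangent of half this angle, whatever the lens; pixels are square), "cx", "cy" (the principal point, pixels), "eye" and "orientation" of the camera in the world. Camera axes: x right, y down, z forward; pixel columns grow to the right and rows downward; lengths in m; the calibration is good to about 2 mm. A picture is of the moment at which its call begins: read the wrist's pose just before it. get_calibration takes no time and is no camera call; for the wrist camera it gives the pose at the moment of the call.
- env.finish_job(): hands the job in; it is judged then, once.
The state is a dict: "clock": time; "joints": joint angles; "qd": joint speeds; "tau": joint torques, N m; "tool_pos": TCP position; "ee_rot": TCP orientation; "wrist_force": force on the tool from outside, world axes, zero at the start; "wrist_torque": the same for the moment, N m; "width": finger opening in m; "grasp_force": force on a finger pad.
Only numpy, scipy, OpenCV 4.12 (cv2) and the standard library are available. Lean on these libraries where they do the work, as an engineer would, in place of code of your own. Each camera call takes 0.05 s, during which the arm holds its last target. There are 200 camera calls.

## Working session

There is one attempt and no reset: what is moved stays moved. The work goes in short steps, Python scripts to look and compute and a tool call to move; the robot and the scene stay as the last step left them, time stands still between calls to the robot, and variables do not carry over. Pictures are saved under pics/ and viewed, at most 10 in all, crops included, and the job is handed in when it is done.

Besides the shell and the picture viewer there is one more tool, called after "Emit:" as name(argument=value, ...) on one line, values as JSON. drive_tool: Moves the arm, as the interface text tells. Its arguments: {"type":"object","properties":{"moves":{"type":"string"},"jaw":{"type":"number"},"grip_force":{"type":"number"}},"required":["moves"]}

```bash
ls; mkdir -p pics
python3 - <<'E'
from plant import env
import cv2
for n in ("scene","side"):
    cv2.imwrite(f"pics/{n}0.png",env.camera(n)[:,:,::-1]); print(n,env.get_calibration(n))
print(env.sense(), env.grip_point_offset)
E
```

```text
pics
scene {'vfov': 42.59849607212475, 'cx': 246.89587239344297, 'cy': 190.97731004910182, 'eye': array([-0.11743   ,  0.89872578,  0.61095992]), 'orientation': array([ 0.20445928, -0.38661765,  0.78784319, -0.43361999])}
side {'vfov': 44.72252895050392, 'cx': 255.70258237315718, 'cy': 195.49866815648724, 'eye': array([0.30418213, 1.01838016, 0.65045159]), 'orientation': array([ 0.08624453, -0.18336732,  0.88567674, -0.41774995])}
{'clock': 0.1, 'joints': array([-1.35831739e+00,  2.63463971e-01, -4.88726622e-02,  1.25937207e+00,
       -1.18380979e-06,  1.41550641e+00]), 'qd': array([ 0.00102445, -0.00139345,  0.00091008,  0.00050938, -0.00053167,
       -0.00078932]), 'tau': array([ 4.65322839e-03, -6.38577676e+01,  3.85061610e+01,  9.93628870e-03,
        3.75450284e-06, -1.51322342e-05]), 'tool_pos': array([ 0.18870482, -0.48966034,  0.23087924]), 'ee_rot': array([-4.55985450e-04,  9.83140743e-01,  1.82849862e-01, -1.36343827e-05]), 'wrist_force': array([-0.64826245,  0.19981176, -0.74695197]), 'wrist_torque': array([-0.0239731 ,  0.01315369,  0.02310762]), 'grasp_force': 0.0, 'width': 0.08528000464345656} 0.0187
```

View pics/scene0.png

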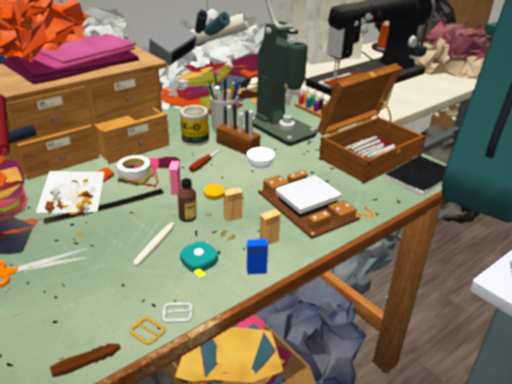

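View pics/side0.png

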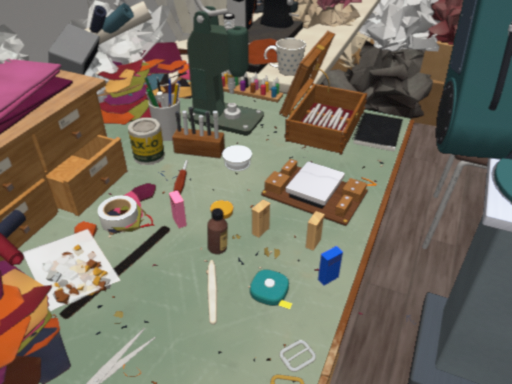

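The scene shows the bed at about (310,205) in scene and (315,190) in side. The two light spacers are at (233,205)/(270,227) in scene and (261,218)/(315,230) in side. The blue block, pink block, bottle, tape measure, pot and puck are bystanders. Next I zoom in.

Run:
```python
import cv2
a=cv2.imread("pics/side0.png")[150:260,240:386]; cv2.imwrite("pics/sidez.png",cv2.resize(a,None,fx=5.4,fy=5.4,interpolation=cv2.INTER_CUBIC))
a=cv2.imread("pics/scene0.png")[160:270,215:365]; cv2.imwrite("pics/scenez.png",cv2.resize(a,None,fx=5.3,fy=5.3,interpolation=cv2.INTER_CUBIC))
```

```text
(no output)
```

View pics/sidez.png

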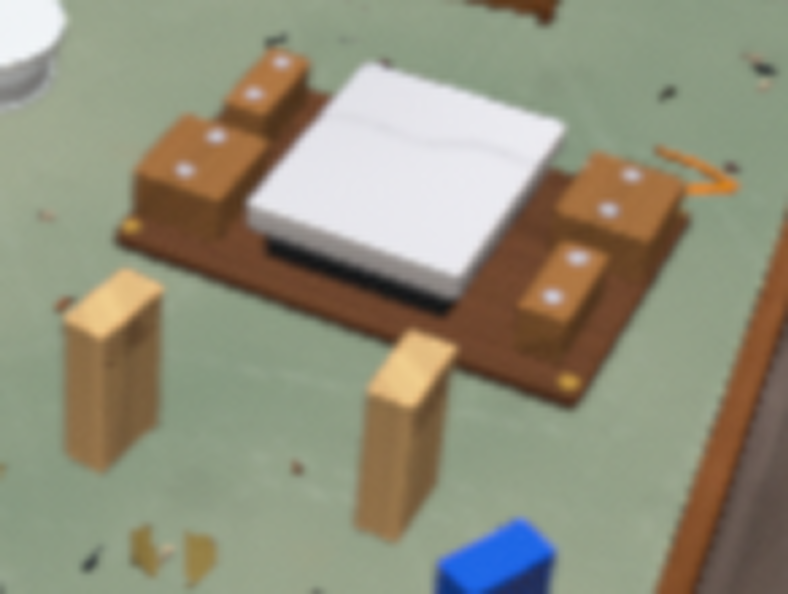

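View pics/scenez.png

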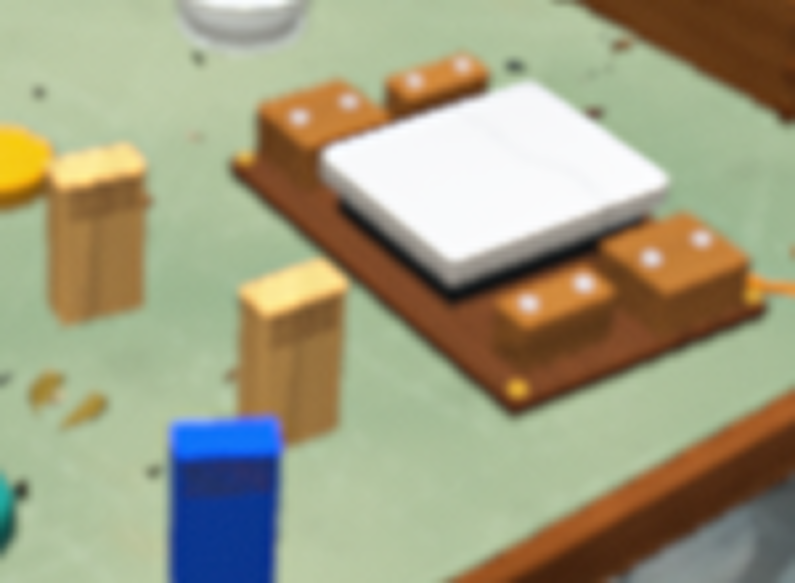

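In the zooms, the thin stops (narrow blocks) are at side crop (565,295), the near-x/+y corner, and (268,85), the far-x/-y corner. Spacer A's top is at (113,303) and B's at (413,368). I'll fit the poses from these corners.

```bash
cat > h.py <<'E'
import numpy as np
from scipy.spatial.transform import Rotation as R
from scipy.optimize import least_squares
def rot(q): return R.from_quat(np.roll(q,-1)).as_matrix()
def proj(c,P):
    f=192/np.tan(np.radians(c["vfov"])/2); p=(np.atleast_2d(P)-c["eye"])@rot(c["orientation"])
    return np.c_[c["cx"]+f*p[:,0]/p[:,2], c["cy"]+f*p[:,1]/p[:,2]]
def world(s,L):
    L=np.array(L); c,n=np.cos(s[2]),np.sin(s[2])
    return np.c_[s[0]+c*L[:,0]-n*L[:,1], s[1]+n*L[:,0]+c*L[:,1], L[:,2]]
def fit(obs,s0):  # obs: list of (calib, local pts, pixels)
    f=lambda s:np.concatenate([(proj(c,world(s,L))-px).ravel() for c,L,px in obs])
    r=least_squares(f,s0,loss="soft_l1"); return r.x,r.fun
E
cat > fit0.py <<'E'
from plant import env
from h import *
C={n:env.get_calibration(n) for n in("scene","side")}
px={"side":lambda a:(np.array(a)+.5)/5.4-.5+[240,150],"scene":lambda a:(np.array(a)+.5)/5.3-.5+[215,160]}
S=lambda a,b,z,k:[(i*a,j*b,z) for i,j in k]
pp,pm,mp,mm=(1,1),(1,-1),(-1,1),(-1,-1)
bed=[]
bedL=S(.045,.055,.04,[pm,mm,pp,mp])
bed=[(C["side"],bedL+S(.1,.065,.01,[pp,mp,mm]),px["side"]([(370,63),(567,127),(250,208),(462,275),(118,232),(575,400),(690,218)])),
(C["scene"],bedL+S(.1,.065,.01,[mp,mm,pp]),px["scene"]([(530,82),(668,182),(322,158),(452,265),(513,405),(765,305),(235,165)]))]
T=S(.009,.018,.068,[pm,mm,mp,pp]); B=lambda k:S(.009,.018,0,k)
A=[(C["side"],T+B([pp,mp,mm]),px["side"]([(126,270),(163,290),(102,337),(64,318),(66,458),(102,472),(158,427)])),
(C["scene"],T+B([pp,mp,mm]),px["scene"]([(132,145),(147,168),(60,190),(50,165),(52,312),(66,323),(143,302)]))]
Bb=[(C["side"],T+B([pp,mp,mm]),px["side"]([(415,330),(458,348),(413,408),(370,385),(355,525),(395,542),(437,485)])),
(C["scene"],T+B([mm]),px["scene"]([(323,262),(347,285),(250,315),(240,290),(338,428)]))]
if __name__=="__main__":
  for n,o in(("bed",bed),("A",A),("B",Bb)):
    s,r=fit(o,[.45,.1,0]); print(n,s.round(4),abs(r).max().round(2),r.round(1))
    for oo in o: print("  ",fit([oo],s)[0].round(4))
E
python3 fit0.py
```

```text
bed [ 0.4992  0.2395 -0.1148] 2.29 [-0.  -0.1  1.  -0.  -0.  -0.7  0.3  0.8 -0.8  0.3  1.3  0.7  1.8 -0.7
  0.  -0.1  0.2 -0.3 -0.8 -1.3 -0.5 -1.  -0.5  0.1  1.1 -0.5 -2.3 -1.4]
   [ 0.5003  0.2395 -0.1179]
   [ 0.4974  0.2405 -0.1099]
A [ 0.5629  0.3931 -0.2591] 1.52 [ 0.2 -0.7  0.8 -0.7  0.6  0.3  0.1 -0.1 -0.1 -0.3  0.4  1.1  1.  -0.4
 -0.6 -0.6 -0.1 -0.6 -0.1 -1.1 -1.4 -0.8 -1.4 -1.5 -0.9  1.1  0.4  1.2]
   [ 0.5635  0.3939 -0.2673]
   [ 0.5609  0.3932 -0.2321]
B [ 0.4558  0.3844 -0.1658] 2.14 [-0.1 -0.2  0.5 -0.1  0.  -0.1 -0.8  0.5 -0.5  0.5  0.4  1.   1.1  0.4
 -0.3 -0.9  0.1 -0.4  2.1 -1.  -0.7 -1.2  0.1  0.6]
   [ 0.4561  0.3837 -0.1563]
   [ 0.4543  0.3859 -0.1744]
```

Run:
```python
from plant import env
from h import *
def ray(c,u,v,z=0):
    f=192/np.tan(np.radians(c["vfov"])/2); d=rot(c["orientation"])@[(u-c["cx"])/f,(v-c["cy"])/f,1]
    return (c["eye"]+d*(z-c["eye"][2])/d[2]).round(3)
c=env.get_calibration("side")
for n,u,v in [("box front R",352,160),("box front L",288,135),("bottle base",217,248),("pot",237,163),("puck",221,210),("tape",269,290),("machine base R",262,118),("blue",330,275)]: print(n,ray(c,u,v))
print(env.get_calibration("wrist"))
```

```text
box front R [0.457 0.078 0.   ]
box front L [0.638 0.034 0.   ]
bottle base [0.622 0.47  0.   ]
pot [0.707 0.2   0.   ]
puck [0.665 0.367 0.   ]
tape [0.492 0.525 0.   ]
machine base R [ 0.734 -0.02   0.   ]
blue [0.403 0.449 0.   ]
{'vfov': 60.31577529423323, 'cx': 254.81103258909368, 'cy': 186.37957312022056, 'eye': array([ 0.25104877, -0.46457774,  0.37361   ]), 'orientation': array([ 0.11078145,  0.81687406, -0.56089726, -0.07641015])}
```

Emit:
drive_tool(moves="0.587 -0.75 0 0 0 0;0.587 -0.75 0 0 0 0;0.587 -0.75 0 0 0 0;0.587 -0.75 0 0 0 0;0.587 -0.75 0 0 0 0;0.587 -0.75 0 0 0 0")

```text
clock: 0.7
tool_pos: [0.2555, -0.2697, 0.2311]
ee_rot: [-0.0, 0.983, 0.183, -0.0]
wrist_force: [-0.3, -1.3, -0.2]
width: 0.0857
grasp_force: 0.0
```

Emit:
drive_tool(moves="0.587 -0.75 0 0 0 0;0.587 -0.75 0 0 0 0;0.587 -0.75 0 0 0 0;0.587 -0.75 0 0 0 0;0.587 -0.75 0 0 0 0;0.587 -0.75 0 0 0 0;0.587 -0.75 0 0 0 0;0.587 -0.75 0 0 0 0;0.587 -0.75 0 0 0 0;0.587 -0.75 0 0 0 0;0.587 -0.75 0 0 0 0;0.587 -0.75 0 0 0 0", jaw=0.55)

```text
clock: 1.9
tool_pos: [0.3889, 0.1677, 0.2311]
ee_rot: [0.0, 0.983, 0.183, -0.0]
wrist_force: [0.7, -0.1, 1.0]
width: 0.0471
grasp_force: 0.0
```

Emit:
drive_tool(moves="0.587 -0.75 0 0 0 0;0.587 -0.75 0 0 0 0;0.587 -0.75 0 0 0 0;0.587 -0.75 0 0 0 -0.8;0 0 0 0 0 -1;0 0 0 0 0 -1;0 0 0 0 0 -1;0 0 0 0 0 -1;0 0 0 0 0 -1;0 0 0 0 0 -1;0 0 0 0 0 0;0 0 0 0 0 0")

```text
clock: 3.1
tool_pos: [0.4375, 0.3, 0.2314]
ee_rot: [-0.005, 0.765, 0.645, 0.001]
wrist_force: [0.3, -0.7, 0.3]
width: 0.0472
grasp_force: 0.0
```

Run:
```python
from plant import env
import cv2,pickle
s=env.sense(); c=env.get_calibration("wrist")
cv2.imwrite("pics/w1.png",cv2.resize(env.camera("wrist")[:,:,::-1],(800,600),interpolation=cv2.INTER_CUBIC)); pickle.dump(c,open("w1.pkl","wb"))
print(s["tool_pos"],s["ee_rot"],s["joints"],c)
```

```text
[0.43751047 0.30002243 0.23140388] [-0.00462624  0.76451705  0.64458567  0.00126195] [ 0.44220505  0.27173793 -0.03574526  1.26323625  0.00959026  2.18281624] {'vfov': 60.31577529423323, 'cx': 254.81103258909368, 'cy': 186.37957312022056, 'eye': array([0.44883168, 0.36623767, 0.37464907]), 'orientation': array([ 0.13015876,  0.98783581, -0.08395896, -0.01378424])}
```

View pics/w1.png

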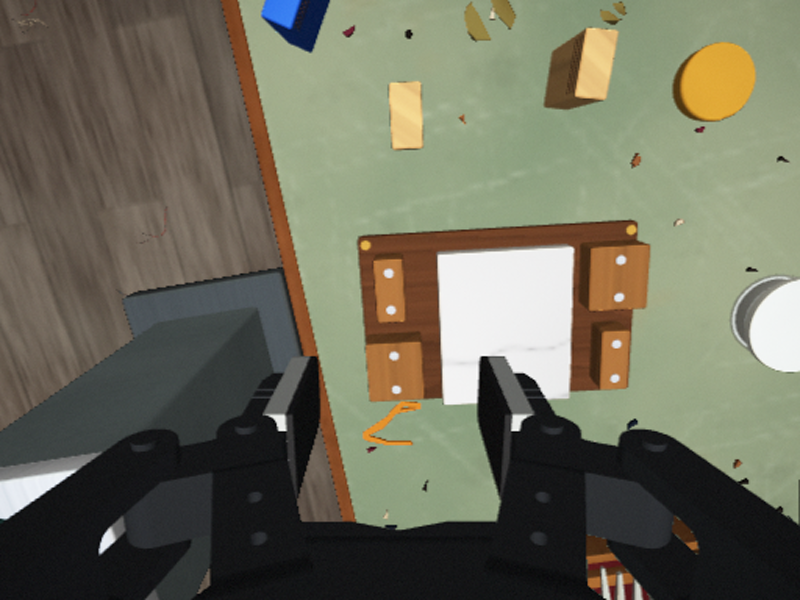

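The wrist view shows the bed, with thin stops at (390,290) and (612,355) and the slab at (505,325). The spacer tops are B at (407,115) and A at (596,63). Next I fit all three poses in this view together with the earlier ones.

```bash
cat > fit1.py <<'E'
from fit0 import *
import pickle
w=pickle.load(open("w1.pkl","rb")); P=lambda a:(np.array(a)+.5)/1.5625-.5
wb=(w,S(.045,.055,.04,[pp,mp,pm])+S(.1,.065,.01,[pp,mp])+[(-.088,.0525,.034),(-.068,.0525,.034),(-.068,.0075,.034),(-.088,.0075,.034)],P([(573,246),(438,251),(570,399),(636,220),(359,237),(375,260),(402,258),(405,320),(378,322)]))
wA=(w,T,P([(607,98),(575,97),(583,29),(618,28)]))
wB=(w,T,P([(424,148),(392,150),(389,83),(421,81)]))
if __name__=="__main__":
  for n,o,q in(("bed",bed,wb),("A",A,wA),("B",Bb,wB)):
    s,r=fit([q],[.5,.3,0]); print(n,"wrist",s.round(4),r.round(1)); print("  all",fit(o+[q],s)[0].round(4))
E
python3 fit1.py
```

```text
bed wrist [ 0.4999  0.2394 -0.1123] [ 1.1 -0.1 -0.5  1.6 -0.  -0.1  2.5 -0.  -1.6 -0.6 -1.4 -0.6  0.3 -0.4
  0.7  0.7 -0.4  0.4]
  all [ 0.4997  0.2394 -0.113 ]
A wrist [ 0.5619  0.3949 -0.2079] [ 0.2  0.6  0.1  0.4  0.4 -1.5 -0.8  0. ]
  all [ 0.5621  0.3945 -0.2202]
B wrist [ 0.4551  0.3854 -0.1173] [-0.1  0.2  0.2 -0.  -0.2 -0.1  0.1 -0. ]
  all [ 0.4552  0.3853 -0.1283]
```

```bash
cat > plan.py <<'E'
import sys
from plant import env
from h import *
# args: x y z yaw(of tool x). Prints the turn (shares of .15) and then the shift in the turned tool axes (shares of 40 mm)
x,y,z,yaw=map(float,sys.argv[1:5]); s=env.sense()
G=np.c_[[np.cos(yaw),np.sin(yaw),0],[np.sin(yaw),-np.cos(yaw),0],[0,0,-1]]
r=R.from_matrix(rot(s["ee_rot"]).T@G).as_rotvec()
print("turn",(r/.15).round(2),"shift",(G.T@([x,y,z]-s["tool_pos"])/.04).round(3),"q6",s["joints"][5].round(2),"w",s["width"],s["wrist_force"].round(1))
E
python3 plan.py .4552 .3854 .14 1.4508
```

```text
turn [-0.03 -0.05 -0.33] shift [2.172 0.182 2.286] q6 2.18 w 0.047401142149063165 [-0.4 -0.5  0. ]
```

Emit:
drive_tool(moves="0 0 0 -0.03 -0.05 -0.33;0.72 0.06 0 0 0 0;0.72 0.06 0 0 0 0;0.73 0.06 0 0 0 0;0 0 0.7 0 0 0;0 0 0.8 0 0 0;0 0 0.78 0 0 0;0 0 0 0 0 0")

```text
clock: 3.95
tool_pos: [0.453, 0.3845, 0.1371]
ee_rot: [-0.001, 0.748, 0.664, -0.003]
wrist_force: [-0.9, 0.3, -0.3]
width: 0.0472
grasp_force: 0.0
```

```bash
python3 plan.py .4552 .3854 .040 1.4508
```

```text
turn [-0.03  0.02  0.01] shift [0.03  0.053 2.427] q6 2.26 w 0.04715295849448177 [-0.9  0.3 -0.3]
```

Emit:
drive_tool(moves="0.03 0.05 0 -0.03 0.02 0.01;0 0 0.6 0 0 0;0 0 0.6 0 0 0;0 0 0.6 0 0 0;0 0 0.6 0 0 0;0 0 0 0 0 0")

```text
clock: 4.55
tool_pos: [0.4572, 0.3866, 0.0439]
ee_rot: [0.0, 0.748, 0.664, 0.002]
wrist_force: [0.1, 0.5, 0.6]
width: 0.0472
grasp_force: 0.0
```

Emit:
drive_tool(moves="0 0 0 0 0 0;0 0 0 0 0 0;0 0 0 0 0 0;0 0 0 0 0 0;0 0 0 0 0 0;0 0 0 0 0 0", jaw=0, grip_force=30)

```text
clock: 5.15
tool_pos: [0.4584, 0.3875, 0.0465]
ee_rot: [0.001, 0.747, 0.664, 0.004]
wrist_force: [0.2, -1.2, 7.7]
width: 0.0177
grasp_force: 35.7
```

```bash
python3 plan.py .4469 .2756 .150 1.4578
```

```text
turn [ 0.05 -0.04 -0.03] shift [-2.811  0.029 -2.588] q6 2.25 w 0.01769690247375913 [ 0.2 -1.2  7.7]
```

Emit:
drive_tool(moves="0 0 -0.65 0 0 0;0 0 -0.65 0 0 0;0 0 -0.65 0 0 0;0 0 -0.65 0 0 0;-0.7 0 0 0 0 -0.03;-0.7 0 0 0 0 0;-0.7 0 0 0 0 0;-0.7 0 0 0 0 0;0 0 0 0 0 0;0 0 0 0 0 0")

```text
clock: 6.15
tool_pos: [0.4446, 0.2752, 0.1492]
ee_rot: [0.001, 0.746, 0.666, 0.004]
wrist_force: [-0.0, -0.1, 0.8]
width: 0.0175
grasp_force: 34.4
```

```bash
python3 plan.py .4469 .2756 .110 1.4578
python3 - <<'E'
from plant import env
import cv2,pickle
c=env.get_calibration("wrist"); pickle.dump(c,open("w2.pkl","wb"))
cv2.imwrite("pics/w2.png",cv2.resize(env.camera("wrist")[:,:,::-1],(800,600),interpolation=cv2.INTER_CUBIC))
E
```

```text
turn [ 0.04 -0.03 -0.01] shift [0.017 0.056 0.979] q6 2.08 w 0.017546529951046445 [-0.  -0.1  0.8]
```

View pics/w2.png

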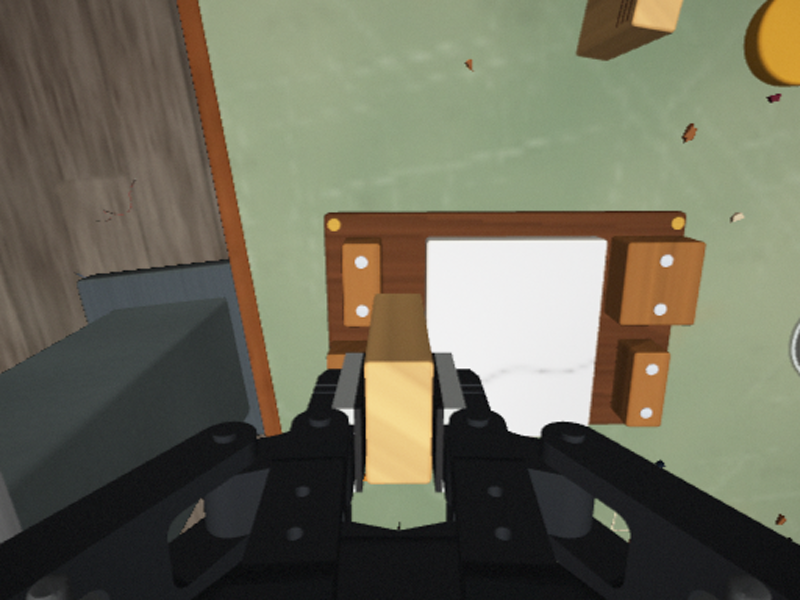

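```bash
cat > fit2.py <<'E'
from fit1 import *
w2=pickle.load(open("w2.pkl","rb"))
q=(w2,S(.045,.055,.04,[pp,mp])+S(.1,.065,.01,[pp,mp])+[(-.088,.0525,.034),(-.068,.0525,.034),(-.068,.0075,.034),(-.088,.0075,.034)],P([(606,238),(427,238),(685,211),(328,212),(343,244),(380,243),(381,325),(343,325)]))
if __name__=="__main__":
  s,r=fit([q],[.5,.24,-.11]); print(s.round(4),r.round(1)); print(fit([q,wb]+bed,s)[0].round(4))
  sp=(w2,S(.009,.018,.149+.0215,[pp,mp,mm,pm]),P([(431,361),(365,361),(367,482),(434,482)]))
  s,r=fit([sp],[.45,.27,-.11]); print("spacer",s.round(4),r.round(1))
E
python3 fit2.py
```

```text
[ 0.4997  0.2397 -0.1129] [ 1.8  0.2 -0.3  0.5  2.8 -0.  -3.7 -0.2 -1.6 -1.3  0.1 -0.7  0.1  0.8
  0.1  0.9]
[ 0.4997  0.2396 -0.113 ]
spacer [ 0.4438  0.2738 -0.1014] [ 2.  -1.  -1.2 -0.3  0.2  1.1 -0.3  0.5]
```

Emit:
drive_tool(moves="0.03 0.065 0 0.04 -0.03 -0.01;0 0 0.5 0 0 0;0 0 0.5 0 0 0;0 0 0.3 0 0 0;0 0 0 0 0 0;0 0 0 0 0 0")

```text
clock: 6.8
tool_pos: [0.447, 0.2766, 0.0963]
ee_rot: [-0.0, 0.745, 0.667, -0.001]
wrist_force: [-0.1, -0.4, -0.4]
width: 0.0176
grasp_force: 34.4
```

```bash
python3 plan.py .4472 .2764 .0575 1.4578
```

```text
turn [-0.01  0.01  0.02] shift [-0.005  0.005  0.97 ] q6 2.08 w 0.01761853342441826 [-0.1 -0.4 -0.4]
```

Emit:
drive_tool(moves="0 0 0.2 0 0 0;0 0 0.2 0 0 0;0 0 0.2 0 0 0;0 0 0.2 0 0 0;0 0 0.1 0 0 0;0 0 0 0 0 0")

```text
clock: 7.4
tool_pos: [0.4463, 0.2759, 0.0594]
ee_rot: [-0.001, 0.745, 0.667, -0.001]
wrist_force: [-0.2, 0.4, 0.2]
width: 0.0176
grasp_force: 34.4
```

```bash
python3 plan.py .4472 .2764 .0565 1.4578
```

```text
turn [-0.02  0.01  0.01] shift [0.016 0.02  0.072] q6 2.08 w 0.017635523847562926 [-0.2  0.4  0.2]
```

No contact yet, and the spacer bottom is below the slab top, so it is in the gap. I go on down.

Emit:
drive_tool(moves="0 0 0.06 0 0 0;0 0 0.04 0 0 0;0 0 0.03 0 0 0;0 0 0 0 0 0;0 0 0 0 0 0")

```text
clock: 7.9
tool_pos: [0.447, 0.2761, 0.0564]
ee_rot: [-0.0, 0.745, 0.667, -0.0]
wrist_force: [-6.2, -3.2, 27.1]
width: 0.0173
grasp_force: 38.2
```

Emit:
drive_tool(moves="0 0 -0.02 0 0 0;0 0 0 0 0 0")

```text
clock: 8.1
tool_pos: [0.4469, 0.2761, 0.0565]
ee_rot: [-0.0, 0.745, 0.667, -0.0]
wrist_force: [-3.2, -2.4, 13.0]
width: 0.0173
grasp_force: 36.2
```

Emit:
drive_tool(moves="0 0 0 0 0 0;0 0 0 0 0 0;0 0 0 0 0 0;0 0 0 0 0 0;0 0 0 0 0 0", jaw=0.55)

```text
clock: 8.6
tool_pos: [0.4467, 0.276, 0.0556]
ee_rot: [-0.0, 0.745, 0.667, -0.001]
wrist_force: [-0.2, 0.5, 0.1]
width: 0.0469
grasp_force: 0.0
```

Emit:
drive_tool(moves="0 0 -0.6 0 0 0;0 0 -0.8 0 0 0;0 0 -0.8 0 0 0;0 0 -0.5 0 0 0;0 0 0 0 0 0")

```text
clock: 9.1
tool_pos: [0.448, 0.2766, 0.1661]
ee_rot: [0.0, 0.745, 0.667, 0.001]
wrist_force: [-0.2, -0.4, 0.1]
width: 0.0472
grasp_force: 0.0
```

```bash
python3 plan.py .5620 .3945 .160 1.3558
python3 - <<'E'
from plant import env
import cv2,numpy as np
a=env.camera("wrist")[:,:,::-1]; b=env.camera("side")[150:260,240:386,::-1]
b=cv2.resize(b,(400,300),interpolation=cv2.INTER_CUBIC)
cv2.imwrite("pics/c3.png",np.hstack([cv2.resize(a,(400,300)),b]))
E
```

```text
turn [ 0.01 -0.01  0.69] shift [3.487 2.155 0.153] q6 2.08 w 0.04716245154841048 [-0.2 -0.4  0.1]
```

View pics/c3.png

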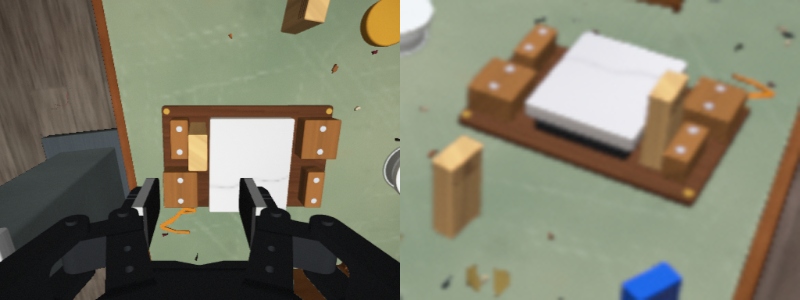

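The first spacer stands in the wide gap at left crop (197,152). On to spacer A.

Emit:
drive_tool(moves="0 0 0 0.01 -0.01 0.69;0.697 0.431 0 0 0 0;0.697 0.431 0 0 0 0;0.697 0.431 0 0 0 0;0.697 0.431 0 0 0 0;0.697 0.431 0 0 0 0;0 0 0.5 0 0 0;0 0 0.5 0 0 0;0 0 0 0 0 0;0 0 0 0 0 0")

```text
clock: 10.2
tool_pos: [0.5602, 0.3936, 0.1224]
ee_rot: [-0.001, 0.779, 0.627, -0.003]
wrist_force: [-0.5, 0.0, 0.3]
width: 0.0465
grasp_force: 0.0
```

```bash
python3 plan.py .5620 .3945 .040 1.3558
```

```text
turn [-0.03  0.02  0.  ] shift [0.032 0.039 2.061] q6 2.28 w 0.04654373362952256 [-0.5  0.   0.3]
```

Emit:
drive_tool(moves="0.03 0.04 0 -0.03 0.02 0;0 0 0.5 0 0 0;0 0 0.5 0 0 0;0 0 0.5 0 0 0;0 0 0.5 0 0 0;0 0 0 0 0 0")

```text
clock: 10.8
tool_pos: [0.5618, 0.3941, 0.0416]
ee_rot: [0.0, 0.779, 0.627, -0.001]
wrist_force: [0.1, 0.2, -0.1]
width: 0.0474
grasp_force: 0.0
```

Emit:
drive_tool(moves="0 0 0 0 0 0;0 0 0 0 0 0;0 0 0 0 0 0;0 0 0 0 0 0;0 0 0 0 0 0;0 0 0 0 0 0", jaw=0, grip_force=30)

```text
clock: 11.4
tool_pos: [0.5634, 0.3952, 0.0447]
ee_rot: [0.001, 0.779, 0.627, 0.002]
wrist_force: [-0.0, -0.1, 7.2]
width: 0.0176
grasp_force: 30.4
```

Emit:
drive_tool(moves="0 0 -0.6 0 0 0;0 0 -0.8 0 0 0;0 0 -0.8 0 0 0;0 0 -0.8 0 0 0;0 0 -0.4 0 0 0;0 0 0 0 0 0;0 0 0 0 0 0")

```text
clock: 12.1
tool_pos: [0.5624, 0.3947, 0.1789]
ee_rot: [0.0, 0.779, 0.627, 0.001]
wrist_force: [0.4, -0.3, -0.3]
width: 0.0173
grasp_force: 29.4
```

```bash
python3 plan.py .5525 .2034 .180 1.4578
```

```text
turn [ 0.01 -0.   -0.68] shift [-4.779  0.292 -0.027] q6 2.28 w 0.01730705482162267 [ 0.4 -0.3 -0.3]
```

Emit:
drive_tool(moves="0 0 0 0.01 0 -0.68;-0.8 0.05 0 0 0 0;-0.8 0.05 0 0 0 0;-0.8 0.05 0 0 0 0;-0.8 0.05 0 0 0 0;-0.8 0.05 0 0 0 0;-0.78 0.04 0 0 0 0;0 0 0.4 0 0 0;0 0 0.4 0 0 0;0 0 0 0 0 0;0 0 0 0 0 0")

```text
clock: 13.2
tool_pos: [0.5519, 0.2034, 0.1465]
ee_rot: [-0.001, 0.746, 0.666, -0.001]
wrist_force: [-0.6, 0.7, -0.1]
width: 0.0171
grasp_force: 29.5
```

```bash
python3 plan.py .5525 .2034 .095 1.4578
python3 - <<'E'
from plant import env
import cv2,pickle
c=env.get_calibration("wrist"); pickle.dump(c,open("w3.pkl","wb"))
cv2.imwrite("pics/w3.png",cv2.resize(env.camera("wrist")[:,:,::-1],(800,600),interpolation=cv2.INTER_CUBIC))
E
```

```text
turn [-0.01  0.    0.  ] shift [0.002 0.014 1.286] q6 1.9 w 0.017079193003075845 [-0.6  0.7 -0.1]
```

View pics/w3.png

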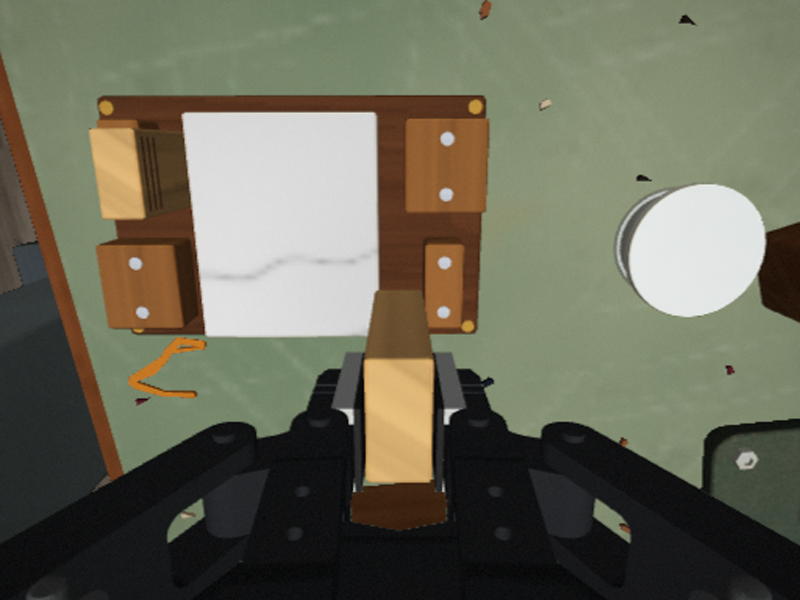

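Run:
```python
from fit2 import *
w3=pickle.load(open("w3.pkl","rb"))
q3=(w3,S(.045,.055,.04,[mp,pp,mm])+S(.1,.065,.01,[mp,pp,pm])+[(.068,-.0075,.034),(.088,-.0075,.034),(.088,-.0525,.034),(.068,-.0525,.034)],P([(183,114),(376,112),(205,335),(100,98),(486,97),(477,333),(425,241),(463,240),(463,326),(428,327)]))
s,r=fit([q3],[.5,.24,-.11]); print(s.round(4),r.round(1)); s=fit([q3,q,wb]+bed,s)[0]; print(s.round(4), world(s,[(.0565,-.03,0)]).round(4))
sp=(w3,S(.009,.018,.1465+.0233,[pp,mp,mm,pm]),P([(432,360),(365,360),(366,482),(434,482)]))
s,r=fit([sp],[.55,.2,-.11]); print("spacer",s.round(4),r.round(1))
```

```text
[ 0.5001  0.2391 -0.1012] [-2.5 -1.  -0.1 -1.3  0.6  2.2 -4.5 -0.6  0.3 -3.2  1.2  0.4  0.3  1.
  1.6  1.3  0.3  0.8 -1.8  0.4]
[ 0.4999  0.2396 -0.1091] [[0.5528 0.2036 0.    ]]
spacer [ 0.5514  0.2033 -0.104 ] [ 1.9 -1.  -1.5 -0.6  0.2  1.2 -0.3  0.9]
```

Emit:
drive_tool(moves="0 0.035 0 0 0 0;0 0 0.5 0 0 0;0 0 0.5 0 0 0;0 0 0.3 0 0 0;0 0 0 0 0 0;0 0 0.2 0 0 0;0 0 0.2 0 0 0;0 0 0.2 0 0 0;0 0 0.1 0 0 0;0 0 0 0 0 0;0 0 0 0 0 0")

```text
clock: 14.35
tool_pos: [0.5539, 0.2033, 0.067]
ee_rot: [-0.0, 0.746, 0.666, 0.0]
wrist_force: [0.2, 0.1, -0.1]
width: 0.0174
grasp_force: 29.5
```

```bash
python3 plan.py .5533 .2036 .0547 1.4578
```

```text
turn [-0. -0.  0.] shift [ 0.006 -0.015  0.308] q6 1.9 w 0.017415318428059885 [ 0.2  0.1 -0.1]
```

Spacer bottom is at 22 mm, inside the gap and free of contact. I seat it.

Emit:
drive_tool(moves="0 0 0.15 0 0 0;0 0 0.08 0 0 0;0 0 0.05 0 0 0;0 0 0.03 0 0 0;0 0 0 0 0 0")

```text
clock: 14.85
tool_pos: [0.5537, 0.2033, 0.0547]
ee_rot: [-0.0, 0.746, 0.666, 0.0]
wrist_force: [-1.6, 0.7, 4.3]
width: 0.0174
grasp_force: 30.1
```

Emit:
drive_tool(moves="0 0 0.01 0 0 0;0 0 0 0 0 0")

```text
clock: 15.05
tool_pos: [0.5538, 0.2033, 0.0547]
ee_rot: [-0.0, 0.746, 0.666, 0.0]
wrist_force: [-2.8, -2.0, 10.8]
width: 0.0174
grasp_force: 31.0
```

Emit:
drive_tool(moves="0 0 0 0 0 0;0 0 0 0 0 0;0 0 0 0 0 0;0 0 0 0 0 0;0 0 0 0 0 0", jaw=0.5)

```text
clock: 15.55
tool_pos: [0.5538, 0.2033, 0.054]
ee_rot: [-0.0, 0.746, 0.666, 0.0]
wrist_force: [0.0, 0.2, 0.7]
width: 0.0423
grasp_force: 0.0
```

Emit:
drive_tool(moves="0 0 -0.6 0 0 0;0 0 -0.8 0 0 0;0 0 -0.8 0 0 0;0 0 -0.5 0 0 0;0 0 0 0 0 0")

```text
clock: 16.05
tool_pos: [0.5551, 0.2035, 0.1648]
ee_rot: [0.001, 0.746, 0.666, 0.002]
wrist_force: [0.8, -0.7, -0.1]
width: 0.0425
grasp_force: 0.0
```

```bash
python3 plan.py .4999 .2396 .15 2.94
python3 - <<'E'
from plant import env
import cv2,numpy as np
a=env.camera("wrist")[:,:,::-1]; b=env.camera("side")[150:260,240:386,::-1]
b=cv2.resize(b,(400,300),interpolation=cv2.INTER_CUBIC)
cv2.imwrite("pics/c4.png",np.hstack([cv2.resize(a,(400,300)),b]))
E
```

```text
turn [ 0.03  0.01 -9.88] shift [1.532 0.607 0.37 ] q6 1.9 w 0.04245827631240424 [ 0.8 -0.7 -0.1]
```

View pics/c4.png

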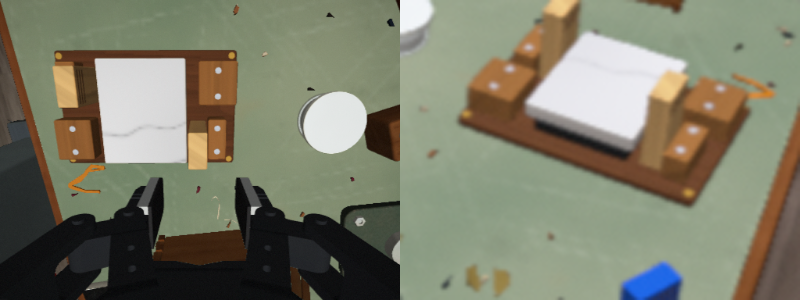

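Emit:
drive_tool(moves="0 0 0 0.03 0.01 -0.9;0 0 0 0 0 -0.9;0 0 0 0 0 -0.9;0 0 0 0 0 -0.9;0 0 0 0 0 -0.9;0 0 0 0 0 -0.9;0 0 0 0 0 -0.9;0 0 0 0 0 -0.9;0 0 0 0 0 -0.9;0 0 0 0 0 -0.9;0 0 0 0 0 -0.88;0 0 0 0 0 0", jaw=0)

```text
clock: 17.35
tool_pos: [0.5532, 0.2031, 0.1608]
ee_rot: [-0.003, 0.1, 0.995, 0.001]
wrist_force: [-0.1, 0.1, -0.1]
width: -0.0002
grasp_force: 0.0
```

```bash
python3 plan.py .4999 .2396 .10 3.03
```

```text
turn [ 0.   -0.04 -0.59] shift [1.426 0.758 1.52 ] q6 0.41 w -0.0002077000878648185 [-0.1  0.1 -0.1]
```

Emit:
drive_tool(moves="0 0 0 0 -0.04 -0.59;0.71 0.38 0 0 0 0;0.71 0.38 0 0 0 0;0 0 0.7 0 0 0;0 0 0.8 0 0 0;0 0 0 0 0 0;0 0 0 0 0 0")

```text
clock: 18.05
tool_pos: [0.5006, 0.2397, 0.1021]
ee_rot: [-0.0, 0.058, 0.998, 0.0]
wrist_force: [-0.1, -0.1, 0.3]
width: 0.0001
grasp_force: 0.0
```

```bash
python3 plan.py .4999 .2396 .042 3.03
```

```text
turn [ 0.   -0.   -0.03] shift [ 0.016 -0.005  1.503] q6 0.41 w 5.767723819862751e-05 [-0.1 -0.1  0.3]
```

Emit:
drive_tool(moves="0 0 0.5 0 0 0;0 0 0.5 0 0 0;0 0 0.3 0 0 0;0 0 0.2 0 0 0;0 0 0 0 0 0;0 0 0.05 0 0 0;0 0 0.05 0 0 0;0 0 0 0 0 0")

```text
clock: 18.85
tool_pos: [0.5016, 0.2402, 0.0386]
ee_rot: [0.001, 0.057, 0.998, 0.001]
wrist_force: [0.6, 0.7, 3.5]
width: -0.0001
grasp_force: 1.9
```

Contact, 1.4 mm down. I press to flush.

Emit:
drive_tool(moves="0 0 0.05 0 0 0;0 0 0.05 0 0 0;0 0 0.03 0 0 0;0 0 0 0 0 0;0 0 0 0 0 0")

```text
clock: 19.35
tool_pos: [0.5016, 0.2402, 0.034]
ee_rot: [0.002, 0.056, 0.998, 0.001]
wrist_force: [-0.6, -0.3, 14.7]
width: 0.0006
grasp_force: 7.4
```

Emit:
drive_tool(moves="0 0 0.015 0 0 0;0 0 0 0 0 0;0 0 0 0 0 0;0 0 0 0 0 0")

```text
clock: 19.75
tool_pos: [0.5017, 0.2402, 0.0339]
ee_rot: [0.002, 0.056, 0.998, 0.001]
wrist_force: [-5.2, -1.2, 24.0]
width: 0.0003
grasp_force: 12.1
```

Run:
```python
from plant import env
import cv2,numpy as np
a=env.camera("scene")[160:270,215:365,::-1]; b=env.camera("side")[150:260,240:386,::-1]
r=lambda i:cv2.resize(i,(400,300),interpolation=cv2.INTER_CUBIC)
cv2.imwrite("pics/c5.png",np.hstack([r(a),r(b)]))
s=env.sense(); print(s["tool_pos"],s["wrist_force"])
```

```text
[0.50162221 0.24018549 0.03390317] [-5.21227394 -1.87565215 25.32948695]
```

View pics/c5.png

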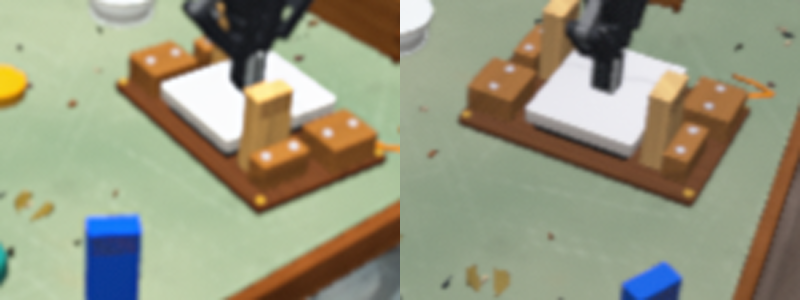

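The slab is flush under the shut fingers. Both spacers stand clear of the gripper, at (665,120) and (560,40).

```bash
python3 -c "
from plant import env
print(env.finish_job())"
```

```text
the job is handed in; nothing more can be done
None
```

I handed the job in at about 20 s with one spacer standing in each wide gap, let go, and the slab held flush (fingertips at 33.9 mm, pressing about 25 N). The hand-in returned no verdict.

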